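# Put used button cells away in the press-and-turn jar and cover the movement

### The arm

A 7-joint arm with a two-finger parallel gripper is mounted at the origin on a cart in front of the work surface, level with it; the furniture and walls round the work are solid. World frame = base frame: x ahead of the robot, y to its left, z up, the work surface at z = 0. Lengths are in m, angles in degrees, forces in N, time in s.
With the tool pointing down it reaches from about 0.35 to 0.775 m from the base axis. Payload 3.1 kg.
Tool frame: the origin (TCP) lies at the very end of the fingers, on their centre line; the grasp point (between the pads) lies 19 mm behind it; z points along the fingers, y is the line along which they close (so a half turn about z gives the same grasp; the last joint's range is limited). The gripper opens to 85 mm and grips with 20 to 120 N. Pads are 22 mm wide; open, the fingers measure 114 mm over their backs; the gripper's body (76 mm by 85 mm) begins 54 mm behind the grasp point. The pads swing forward as they close: fully open they stand 13 mm farther back than shut.
Start: joints at [-71.087, 17.813, 0.802, 86.603, -0.252, 75.585, -1.558], TCP at [0.2, 0.512, 0.231] pointing down, gripper open.
Joint ranges: [-154.91, 154.91], [-16.99, 109.72], [-72.82, 74.43], [7.12, 147.25], [-82.49, 262.49], [11.32, 116.49], [-174.64, 174.64]. Speed limits (degrees/s): [159.86, 159.86, 180, 180, 180, 180, 180].

### API

Orientations are given as [roll, pitch, yaw] about the fixed x, y, z axes, in that order (R = Rz(yaw) Ry(pitch) Rx(roll)).
In Python, from station import robot gives the robot as it stands. Calls block until the motion is done:
- robot.move_to(position, orientation): joint-space move of the TCP to a pose.
- robot.line_to(position, orientation=None, velocity=0.15, f_stop=None): straight line of the TCP; orientation=None keeps the orientation; velocity is the mean speed in m/s. With f_stop (N) it stops when the force on the tool has changed by that much, and returns True; else False.
- robot.move_j(angles): joint-space move.
- robot.gripper_to(opening, force=None): opening from 0.0 (shut) to 1.0 (fully open); force is the grip in N (None keeps the last); returns when the fingers have stopped.
- robot.pause(seconds).
- robot.inverse_kinematics(position, orientation): joint angles nearest the present ones, or None.
- robot.sense(): the state.
- robot.grab_frame(name): name is "scene" or "top" or "wrist"; returns the picture (400x640x3 uint8, red, green, blue); there is no depth.
- robot.calibration(name): a dict with "mtx" (3x3 intrinsics, pixels), "extrinsics" (4x4, takes a point from world to camera coordinates); the wrist camera has in their place "T_tool_cam" (4x4, takes a point from camera to tool coordinates, whose origin is the TCP and whose axes are the flange's). Camera axes: x right, y up, looking along -z (the intrinsics and any distortion apply to the point x, -y, -z); pixel columns grow to the right and rows downward; lengths in m; the calibration is good to about 2 mm. The wrist camera is an equidistant fisheye: a pixel r from the principal point sees the ray r / f radians off the axis. A picture is of the moment at which its call begins: read the wrist's pose just before it. calibration takes no time and is no camera call.
A pose or a line that the arm cannot do raises robot.PlanningError and nothing moves.
- robot.close_job(): hands the job in; it is judged then, once.
The state is a dict: "time_s": time; "joint_positions": joint angles; "dq": joint speeds; "joint_torque": joint torques, N m; "tool_pos": TCP position; "eef_rot": TCP orientation; "contact_force": force on the tool from outside, world axes, zero at the start; "torque": the same for the moment, N m; "finger_gap": opening from 0.0 (shut) to 1.0 (fully open); "gripper_force": force on a finger pad.
Only numpy, scipy, OpenCV 4.12 (cv2) and the standard library are available. Lean on these libraries where they do the work, as an engineer would, in place of code of your own. Each camera call takes 0.05 s, during which the arm holds its last target. There are 200 camera calls.

### The job

The battery change is done: clear up. Put every used button cell into the screwed-down waste jar, whose child-resistant cap only ratchets unless you press it down while turning (anticlockwise opens), then put the cap back on and press and turn it clockwise until it is locked fully home. Also set the clear dust dome over the open movement in the blue dish so that it sits down all round on the dish's rim, level; keep your fingers off the dish and leave the other things on the bench where they are.

Things in the scene. Friction and masses are not known exactly. Their poses are not given: they have to be found in the camera images.
- jar: clear waste jar on a black foot 92 mm across, fixed to the bench; 72 mm wide, hollow to 8 mm above its origin. Under the cap is a bayonet neck 50 mm across. Origin: centre of the foot's underside, z up; x: the line along which the inner cap's lugs lie when locked
- cap: red round cap, 62 mm across (63 over its fine ribs), 36 mm high, 60 g with its insides: the outer shell, which one grips across its upper 15 mm, any way round. Origin: centre of its lower edge, z up; locked, it lies 64 mm above the jar's origin
- cap_inner: white inner cap in the red one, origin as the cap's; 40 degree wide lugs on its +x and -x sides. Angle of its x from the jar's x, anticlockwise, modulo 180 degrees: 0 locked (a stop); under 48 caught; 48 to 98 (a stop) free to lift off or set on straight, 1.5 mm side play. Set on unlocked it rests 66 mm above the jar's origin, locked 64; lugs atop the neck 75
- cap_press (a joint): how far the red shell is pushed down on the inner cap, m: 0 free, 0.005 fully (about 5 N, sprung). From 0.004 on the shell carries the inner cap along, after up to 18 degrees of lost motion. Pushed 6 to 7 mm down in all (8 to 11 N; bottom at 7.5 mm, 12 N) it also relieves the sprung liner that clamps the lugs
- cap_ratchet (a joint): angle of the inner cap in the shell, rad, anticlockwise; not pressed, the shell just clicks round over 12 pins, 30 degrees apart, and the inner cap stays
- jar_mouth (a point): centre of the jar's rim, 76 mm above its origin; the mouth is 34 mm clear inside
- cell_1: used button cell: steel disc 24 mm across, 7.7 mm thick, 12 g, lying flat on the bench at the start; origin: centre of its underside, z up; may be absent
- cell_2: used button cell: steel disc 24 mm across, 7.7 mm thick, 12 g, lying flat on the bench at the start; origin: centre of its underside, z up; may be absent
- cell_3: used button cell: steel disc 24 mm across, 7.7 mm thick, 12 g, lying flat on the bench at the start; origin: centre of its underside, z up; may be absent
- cell_4: used button cell: steel disc 24 mm across, 7.7 mm thick, 12 g, lying flat on the bench at the start; origin: centre of its underside, z up; may be absent
- cell_5: used button cell: steel disc 24 mm across, 7.7 mm thick, 12 g, lying flat on the bench at the start; origin: centre of its underside, z up; may be absent
- dish: round blue plastic dish, 104 mm across, with an open watch movement in its middle; step (rim for the dome) 12 mm above the origin, raised round middle 88 mm across up to 18 mm (movement to 22 mm). Origin: centre of its underside, z up
- dome: clear plastic dust dome, 98 mm across, inside 92 mm, hollow 27 mm high, standing open side down, 60 g; turquoise knob on top, 20 mm across, from 49 to 65 mm above the origin. Origin: centre of its lower edge, z up; seated, it lies 12 mm above the dish's origin
- loupe: black eye loupe, 36 mm across, 32 mm high, to be left alone; origin: centre of its underside
- oil_cup: oil cup with red lid, 26 mm across, 18 mm high, to be left alone; origin: centre of its underside

How it is judged:
By the outcome, as a careful person would: the job done as asked, in the order asked, and still so for the second after the job is handed in, with the robot touching nothing.
Of cell_1, cell_2, cell_3, cell_4, cell_5 only 3 to 5 are there at a start; the rules pass over those that are not, and their reading is None.
At some moment in a run one of dome, cell_1, cell_2, cell_3, cell_4, cell_5 may be knocked a few centimetres aside while the robot is not near it.
It also fails if it takes over 210 s, if anything falls off the work surface, if the arm or the gripper's body presses on something with over 40 N, if the wrist force passes 120 N, or if a joint passes its speed limit or range.

## Working session

There is one attempt and no reset: what is moved stays moved. The work goes in short steps, each a Python script; the robot and the scene stay as the last script left them, time stands still between calls to the robot, and variables do not carry over. Pictures are saved under pics/ and viewed, at most 14 in all, crops included, and the job is handed in when it is done.

```bash
ls; mkdir -p pics; python3 - <<'E'
from station import robot
import cv2,numpy as np
s=robot.sense();print({k:np.round(v,3) for k,v in s.items()})
for n in("scene","top"):
    cv2.imwrite(f"pics/{n}0.png",robot.grab_frame(n)[:,:,::-1]);c=robot.calibration(n);print(n,{k:np.round(v,4).tolist() for k,v in c.items()})
c=robot.calibration("wrist");print({k:np.round(v,4).tolist() for k,v in c.items()})
E
```

```text
pics
station.py
{'time_s': np.float64(0.0), 'joint_positions': array([-71.085,  17.86 ,   0.8  ,  86.693,  -0.252,  75.583,  -1.558]), 'dq': array([ 0.142,  0.001, -0.07 ,  0.055,  0.001,  0.081,  0.102]), 'joint_torque': array([-0.0000e+00, -3.7992e+01,  1.4600e-01, -2.3059e+01,  1.2000e-02,
        1.4000e-02,  0.0000e+00]), 'tool_pos': array([0.2  , 0.512, 0.23 ]), 'eef_rot': array([-1.79866e+02,  5.00000e-03,  1.58702e+02]), 'contact_force': array([ 0.198, -0.938, -0.1  ]), 'torque': array([ 0.024, -0.007,  0.038]), 'gripper_force': np.float64(0.0), 'finger_gap': np.float64(1.001)}
scene {'mtx': [[387.3091, 0.0, 323.2756], [0.0, 387.3091, 207.9647], [0.0, 0.0, 1.0]], 'extrinsics': [[0.3803, -0.9247, -0.0174, -0.1832], [0.5506, 0.2113, 0.8076, -0.3853], [-0.7431, -0.3167, 0.5895, -0.45], [0.0, 0.0, 0.0, 1.0]]}
top {'mtx': [[483.971, 0.0, 320.2606], [0.0, 483.971, 195.6097], [0.0, 0.0, 1.0]], 'extrinsics': [[0.0654, -0.9979, 0.0035, 0.0152], [0.9725, 0.0645, 0.2237, -0.5836], [-0.2235, -0.0112, 0.9746, -0.9607], [0.0, 0.0, 0.0, 1.0]]}
{'mtx': [[309.7069, 0.0, 319.0792], [0.0, 309.7069, 201.5721], [0.0, 0.0, 1.0]], 'T_tool_cam': [[-0.0003, 0.9662, 0.2579, 0.0654], [1.0, 0.0004, -0.0004, 0.0005], [-0.0005, 0.2579, -0.9662, -0.1422], [0.0, 0.0, 0.0, 1.0]]}
```

View pics/scene0.png

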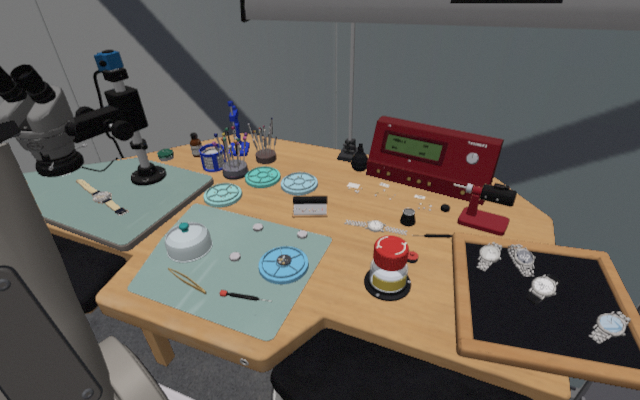

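View pics/top0.png

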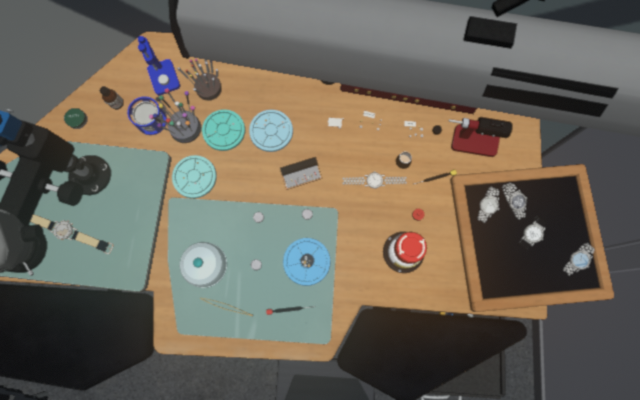

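The scene view shows the dome (188,240), cells (258,227), (302,234), (235,257), the dish (284,264) and the jar with its red cap (391,250). In the top view they are at dome knob (198,262), cells (258,217), (307,214), (256,265), dish (307,262), cap (409,246) and oil cup (418,214). Next I'll write the helpers and measure.

```bash
cat > lib.py <<'E'
from station import robot
import cv2,numpy as np
from scipy.spatial.transform import Rotation as R
C={n:robot.calibration(n) for n in("scene","top","wrist")}
def rgb(n):
    s=robot.sense(); return robot.grab_frame(n),(s["tool_pos"],s["eef_rot"])
def ray(n,uv,pose=None):
    K=np.array(C[n]["mtx"]);x=(uv[0]-K[0,2])/K[0,0];y=(uv[1]-K[1,2])/K[1,1]
    if n=="wrist":
        r=np.hypot(x,y)+1e-12; d=np.array([x/r*np.sin(r),-y/r*np.sin(r),-np.cos(r)])
        T=np.eye(4);T[:3,:3]=R.from_euler("xyz",pose[1],degrees=True).as_matrix();T[:3,3]=pose[0]
        T=T@np.array(C[n]["T_tool_cam"])
    else:
        d=np.array([x,-y,-1]);T=np.linalg.inv(np.array(C[n]["extrinsics"]))
    d=T[:3,:3]@d;return T[:3,3],d/np.linalg.norm(d)
def proj(n,p,pose=None):
    K=np.array(C[n]["mtx"])
    if n=="wrist":
        T=np.eye(4);T[:3,:3]=R.from_euler("xyz",pose[1],degrees=True).as_matrix();T[:3,3]=pose[0]
        E=np.linalg.inv(T@np.array(C[n]["T_tool_cam"]))
    else: E=np.array(C[n]["extrinsics"])
    q=E[:3,:3]@np.array(p)+E[:3,3];q=np.array([q[0],-q[1],-q[2]])
    if n=="wrist":
        h=np.hypot(q[0],q[1]);t=np.arctan2(h,q[2]);u=q[:2]/(h+1e-12)*t
    else:u=q[:2]/q[2]
    return K[:2,:2]@u+K[:2,2]
def plane(r,z): o,d=r;return o+d*(z-o[2])/d[2]
def tri(*rs):
    A=np.zeros((3,3));b=np.zeros(3)
    for o,d in rs:M=np.eye(3)-np.outer(d,d);A+=M;b+=M@o
    p=np.linalg.solve(A,b);return p,max(np.linalg.norm(np.cross(p-o,d)) for o,d in rs)
def hsv(im):return cv2.cvtColor(im,cv2.COLOR_RGB2HSV)
RANGES=dict(red=[(0,150,90),(6,255,255)],blue=[(95,90,90),(110,255,255)],turq=[(82,150,40),(96,255,255)],steel=[(0,0,120),(180,32,255)])
def blobs(im,col,amin=20,amax=1e5,roi=None):
    h=hsv(im);m=cv2.inRange(h,*[np.array(x) for x in RANGES[col]])
    if col=="red":m|=cv2.inRange(h,(174,150,90),(180,255,255))
    if roi is not None:
        k=np.zeros_like(m);x0,y0,x1,y1=[int(v) for v in roi];k[max(y0,0):y1,max(x0,0):x1]=255;m&=k
    out=[]
    for c in cv2.findContours(m,cv2.RETR_EXTERNAL,cv2.CHAIN_APPROX_NONE)[0]:
        a=cv2.contourArea(c)
        if amin<=a<=amax:
            M=cv2.moments(c);out.append((M["m10"]/M["m00"],M["m01"]/M["m00"],a,c))
    return sorted(out,key=lambda b:-b[2])
E
cat > s.py <<'E'
from lib import *
for n in("scene","top"):
    im=cv2.imread(f"pics/{n}0.png")[:,:,::-1]
    roi=(130,180,450,330) if n=="scene" else (160,120,460,345)
    for col in RANGES:
        for b in blobs(im,col,15,6000,roi):
            x,y,w,h=cv2.boundingRect(b[3]);print(n,col,np.round(b[:3],1),(x,y,w,h),np.round(plane(ray(n,b[:2]),0),3))
a=cv2.imread("pics/top0.png")[190:310,165:445];b=cv2.imread("pics/scene0.png")[195:315,150:430]
cv2.imwrite("pics/c0.png",cv2.resize(np.vstack([a,b]),None,fx=2.5,fy=2.5,interpolation=cv2.INTER_CUBIC))
print(proj("top",[.2,.512,.231]),proj("scene",[.2,.512,.231]))
E
python3 s.py
```

```text
scene red [391.8 254.  867. ] (373, 236, 45, 35) [ 0.568 -0.124  0.   ]
scene red [223. 293.  20.] (220, 291, 7, 5) [0.341 0.153 0.   ]
scene blue [ 283.   264.9 1394.5] (259, 247, 49, 37) [0.453 0.079 0.   ]
scene turq [183.5 226.9  39. ] (180, 223, 8, 9) [0.48  0.359 0.   ]
scene steel [ 157.1  201.7 2110. ] (130, 180, 77, 61) [0.541 0.492 0.   ]
scene steel [387.6 273.3 331.5] (371, 260, 36, 23) [ 0.509 -0.13   0.   ]
scene steel [309.3 208.9 306.5] (294, 204, 32, 11) [0.654 0.108 0.   ]
scene steel [375.3 225.6 120.5] (368, 220, 17, 12) [ 0.649 -0.064  0.   ]
scene steel [395.1 230.1  45.5] (385, 227, 22, 8) [ 0.649 -0.111  0.   ]
scene steel [352.9 185.   33. ] (347, 183, 13, 5) [0.797 0.042 0.   ]
scene steel [355.7 222.9  32. ] (345, 220, 21, 6) [ 0.642 -0.018  0.   ]
scene steel [408.7 212.   27.5] (403, 210, 12, 5) [ 0.73  -0.125  0.   ]
top red [408.6 246.8 585.5] (396, 232, 30, 31) [ 0.494 -0.148  0.   ]
top red [456.8 138.8  98.5] (453, 125, 7, 26) [ 0.753 -0.254  0.   ]
top red [417.9 214.   80. ] (413, 209, 11, 11) [ 0.569 -0.167  0.   ]
top blue [ 306.2  261.3 1681.5] 
[... 160 characters left out ...]
[0.639 0.1   0.   ]
top steel [224.2 305.9 184. ] (199, 297, 50, 19) [0.34  0.244 0.   ]
top steel [374.3 179.9 158.5] (367, 173, 15, 15) [ 0.641 -0.066  0.   ]
top steel [311. 219. 135.] (232, 202, 106, 142) [0.541 0.072 0.   ]
top steel [394.5 254.4 124. ] (389, 238, 24, 28) [ 0.475 -0.117  0.   ]
top steel [255.6 264.4  95. ] (250, 259, 12, 12) [0.433 0.185 0.   ]
top steel [257.9 216.6  94. ] (252, 211, 12, 12) [0.539 0.19  0.   ]
top steel [334.7 122.7  59.5] (328, 120, 13, 8) [0.774 0.032 0.   ]
top steel [409.7 123.5  28. ] (405, 122, 11, 4) [ 0.783 -0.143  0.   ]
top steel [178.  122.6  15.5] (176, 120, 5, 6) [0.749 0.398 0.   ]
[ 23.59572062 383.04578755] [-39.2189629  195.82965415]
```

View pics/c0.png

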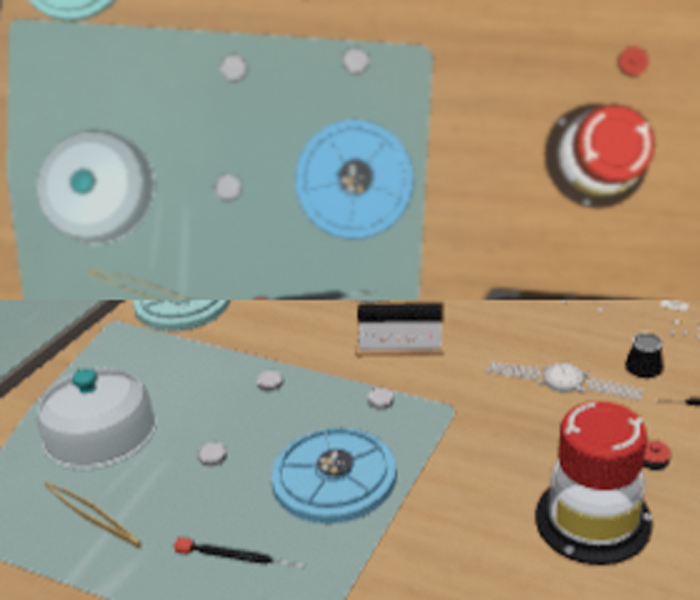

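The crops show exactly three cells, the blue dish with its movement, the dome with its turquoise knob, and the jar cap with white arrows on top. I'll look at the jar and cap next with the wrist camera.

```bash
cat >> lib.py <<'E'
def cam_over(p,z,yaw,off=(0,0)):
    """TCP position that puts the wrist camera above p"""
    a=np.radians(yaw);return [p[0]+off[0]-.0654*np.cos(a),p[1]+off[1]-.0654*np.sin(a),z]
def circ(n,c,z,pose=None):
    """cast contour onto plane z, least-squares circle: centre, radius, rms"""
    P=np.array([plane(ray(n,q,pose),z)[:2] for q in c.reshape(-1,2)])
    P=P[cv2.convexHull(P.astype(np.float32).reshape(-1,1,2),returnPoints=False).ravel()]
    A=np.c_[2*P,np.ones(len(P))];x=np.linalg.lstsq(A,(P**2).sum(1),rcond=None)[0]
    r=np.sqrt(x[2]+x[0]**2+x[1]**2);return x[:2],r,np.std(np.hypot(*(P-x[:2]).T))
E
python3 - <<'E'
from lib import *
g=plane(ray("top",(409,246.5)),.1);print(g)
for i,off in enumerate([(0,0),(-.06,0)]):
    robot.move_to(cam_over(g,.2,75,off),[180,0,75]);robot.pause(.3)
    im,p=rgb("wrist");cv2.imwrite(f"pics/jar{i}.png",im[:,:,::-1]);print(robot.sense()["time_s"],p,robot.sense()["joint_positions"].round(1))
    for b in blobs(im,"red",60)[:3]:
        hull=cv2.convexHull(b[3]);M=cv2.moments(hull);print(np.round(b[:3]),M["m10"]/M["m00"],M["m01"]/M["m00"],circ("wrist",b[3],.1,p))
E
```

```text
[ 0.48100219 -0.1309751   0.1       ]
3.1167 (array([ 0.4642028 , -0.19387901,  0.1999774 ]), array([-1.79996809e+02, -8.86274371e-04,  7.50363077e+01])) [-24.9  20.2  59.3  98.3 -18.2  72.   23.6]
[ 610.  116. 5776.] 609.3868920049803 108.29881819851816 (array([ 0.84104906, -0.16922643]), np.float64(0.11797233854948683), np.float64(0.019079008336901033))
[ 322.  126. 4760.] 322.0956362153344 125.80726617727024 (array([ 0.48300913, -0.13530106]), np.float64(0.031005137646629266), np.float64(0.00021606142946298967))
[ 541.  203. 1980.] 541.8124380223827 200.11432214194645 (array([ 0.67822257, -0.24991659]), np.float64(0.03915503312921725), np.float64(0.004116048158476608))
3.8167 (array([ 0.40479213, -0.1941611 ,  0.20004672]), array([1.79991195e+02, 6.82132594e-02, 7.50480768e+01])) [-31.   11.5  63.3 106.  -11.   69.1  20.7]
[ 391.  106. 4108.] 391.44813232555595 108.23470989885712 (array([ 0.48076973, -0.13499786]), np.float64(0.03105248749263384), np.float64(0.000555384806847577))
[ 625.   89. 3794.] 623.9913471901463 84.00923787528869 (array([ 0.84569926, -0.16448091]), np.float64(0.12559684797603476), np.float64(0.01187306517942137))
[ 572.  189. 2026.] 573.997928826963 188.31494382727672 (array([ 0.67139303, -0.25066648]), np.float64(0.04349414060720603), np.float64(0.003954113948899753))
```

View pics/jar0.png

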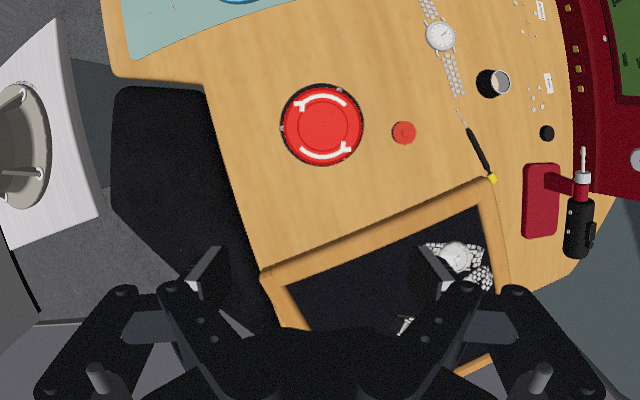

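The wrist view shows the cap at (322,126), with its top circle fitting a 31 mm radius at z=0.10. It also shows the oil cup (403,132), the loupe (490,82) and no further cells. Next I'll reset the elbow and look at the cap from three yaws 120° apart, to solve out the camera bias in the tool frame.

```bash
python3 - <<'E'
from lib import *
robot.move_j([15.6,12,0,92,0,76,0]);print(robot.sense()["tool_pos"],robot.sense()["eef_rot"])
g=np.array([.483,-.1353]);E=[];Y=[]
for yaw in (195,75,-45):
    robot.move_to(cam_over(g,.2,yaw),[180,0,yaw]);robot.pause(.25)
    im,p=rgb("wrist")
    b=min(blobs(im,"red",2000),key=lambda b:np.hypot(*(plane(ray("wrist",b[:2],p),.1)[:2]-g)))
    c,r,s=circ("wrist",b[3],.1,p);E.append(c);Y.append(np.radians(p[1][2]));print(c,r,s,robot.sense()["joint_positions"].round(0),robot.sense()["time_s"])
A=np.vstack([np.c_[np.eye(2),[[np.cos(y),np.sin(y)],[np.sin(y),-np.cos(y)]]] for y in Y])
x,res,_,_=np.linalg.lstsq(A,np.hstack(E),rcond=None);print(x,A@x-np.hstack(E))
np.save("cap.npy",x)
E
```

```text
[ 0.48022141 -0.15250795  0.24597744] [-1.79919545e+02  2.27859254e-02  7.43402836e+01]
[ 0.48182821 -0.1359049 ] 0.03073112861665048 0.000166233053135089 [ 23.  21. -17.  88.   6.  72. 110.] 6.825
[ 0.48232433 -0.13466162] 0.030934413112782357 0.00018672243745257458 [18. 14.  4. 96. -1. 70.  7.] 8.7083
[ 0.48299216 -0.13585484] 0.030891978118596234 0.00019805497892652914 [  -3.    7.   13.  105.   -2.   68. -124.] 10.975
[ 4.82381748e-01 -1.35473786e-01  7.05668382e-04 -2.33632706e-04] [-6.77138733e-05  2.29503432e-05  1.40052542e-05 -7.00987207e-05
  5.37086191e-05  4.71483776e-05]
```

```bash
cat >> lib.py <<'E'
def st(tag=""):
    s=robot.sense();print(tag,"t",round(s["time_s"],1),"p",np.round(s["tool_pos"],4),"yaw",round(s["eef_rot"][2],1),"F",np.round(s["contact_force"],1),"M",np.round(s["torque"],2),"gap",round(s["finger_gap"],3),"gf",round(s["gripper_force"],0));return s
CAP=np.array([.48238,-.13547])
E
python3 - <<'E'
from lib import *
robot.move_to([*CAP,.16],[180,0,30]);robot.gripper_to(1.0)
st();print(robot.line_to([*CAP,.078],velocity=.08,f_stop=6));st("down")
robot.gripper_to(0.0,force=80);s=st("grip")
z=s["tool_pos"][2]
for dz in(.003,.005,.0065):
    robot.line_to([*CAP,.078-dz],velocity=.02);robot.pause(.2);st(dz)
print(robot.sense()["joint_positions"].round(0))
E
```

```text
t 12.4 p [ 0.4824 -0.1353  0.1602] yaw 30.0 F [ 0.1  0.8 -0.2] M [-0.05 -0.02 -0.01] gap 1.003 gf 0.0
False
down t 13.6 p [ 0.483  -0.1356  0.0786] yaw 30.0 F [-0.2 -0.8 -0. ] M [-0.01  0.01  0.02] gap 1.001 gf 0.0
grip t 14.0 p [ 0.4827 -0.1355  0.0784] yaw 30.0 F [-0.5  0.4  1.9] M [ 0.03 -0.01 -0.01] gap 0.695 gf 87.0
0.003 t 14.5 p [ 0.4827 -0.1355  0.0753] yaw 30.0 F [-0.5  0.9  4.9] M [0.05 0.06 0.04] gap 0.697 gf 87.0
0.005 t 14.9 p [ 0.4828 -0.1355  0.0738] yaw 30.0 F [-0.9  0.5  8.4] M [ 0.16  0.29 -0.01] gap 0.695 gf 88.0
0.0065 t 15.4 p [ 0.4828 -0.1354  0.0727] yaw 30.0 F [-2.8  1.9 10.2] M [ 0.23  0.54 -0.  ] gap 0.695 gf 89.0
[  8.  21.   8. 107.  -3.  52. -43.]
```

```bash
python3 - <<'E'
from lib import *
for yaw in range(45,121,15):
    robot.line_to([*CAP,.0715],[180,0,yaw],velocity=.05);s=st(yaw)
    if abs(s["torque"][2])>2.5 or s["contact_force"][2]>25:break
E
```

```text
45 t 15.8 p [ 0.4833 -0.1357  0.073 ] yaw 45.0 F [-1.6  0.2 10.6] M [ 0.17  0.41 -0.02] gap 0.7 gf 89.0
60 t 16.2 p [ 0.4839 -0.136   0.0731] yaw 60.0 F [-0.7  0.1 10.9] M [ 0.13  0.21 -0.09] gap 0.694 gf 89.0
75 t 16.6 p [ 0.4841 -0.1361  0.0732] yaw 75.0 F [ 0.6  1.  10.4] M [ 0.04  0.2  -0.08] gap 0.697 gf 89.0
90 t 17.0 p [ 0.4842 -0.136   0.0732] yaw 90.0 F [-0.9  0.9 11.1] M [ 0.13  0.23 -0.  ] gap 0.696 gf 89.0
105 t 17.4 p [ 0.4842 -0.1359  0.0732] yaw 105.0 F [-0.3  0.6 11.3] M [ 0.12  0.17 -0.07] gap 0.692 gf 89.0
120 t 17.8 p [ 0.4841 -0.1358  0.0732] yaw 120.0 F [-1.7  1.4 10.5] M [ 0.11  0.15 -0.08] gap 0.696 gf 89.0
```

```bash
python3 - <<'E'
from lib import *
robot.line_to([*CAP,.081],velocity=.03);robot.pause(.2);st()
print(robot.line_to([*CAP,.16],velocity=.06,f_stop=6));robot.pause(.2);st()
im,p=rgb("scene");cv2.imwrite("pics/lift.png",cv2.resize(im[150:330,300:500,::-1],None,fx=3,fy=3))
E
```

```text
t 18.5 p [ 0.4822 -0.1355  0.0807] yaw 120.0 F [1.4 0.4 1.7] M [-0.04 -0.22 -0.03] gap 0.696 gf 88.0
False
 t 20.2 p [ 0.4822 -0.1354  0.1597] yaw 120.0 F [-1.2  0.1 -0.6] M [-0.02  0.01  0.01] gap 0.69 gf 87.0
```

View pics/lift.png

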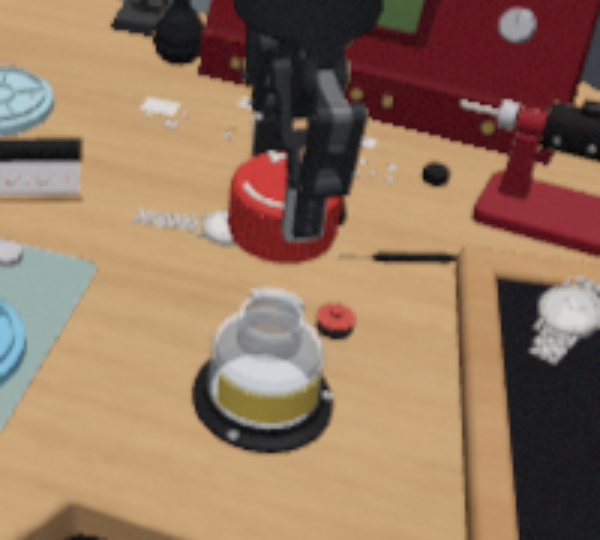

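The cap is off: the jar's open neck shows at (272,320) in the crop, with the cap held above it. I'll park it on the clear bench to the left of the jar.

```bash
python3 - <<'E'
from lib import *
P=[.55,-.055]
robot.line_to([*P,.10],[180,0,120],velocity=.15)
robot.line_to([*P,.025],velocity=.1)
print(robot.line_to([*P,.011],velocity=.02,f_stop=2));s=st()
robot.gripper_to(.88);st();np.save("park.npy",s["tool_pos"])
robot.line_to([*P,.09],velocity=.12)
# overview for cells, dish, dome
robot.move_to(cam_over([.49,.14],.30,100),[180,0,100]);robot.pause(.25)
im,p=rgb("wrist");cv2.imwrite("pics/mat.png",im[:,:,::-1]);st();print(robot.sense()["joint_positions"].round(0))
np.save("mat_pose.npy",np.array(p))
for col,a in(("steel",150),("blue",1000),("turq",100)):
    for b in blobs(im,col,a,20000):
        print(col,np.round(b[:3]),plane(ray("wrist",b[:2],p),.008).round(3),cv2.boundingRect(b[3]))
t,_=rgb("top")
for b in blobs(t,"steel",60,130,(160,190,345,340)):print("top",np.round(b[:3]),plane(ray("top",b[:2]),.008).round(3))
E
```

```text
True
 t 22.6 p [ 0.5502 -0.055   0.0163] yaw 120.0 F [-0.7 -0.5  4.5] M [ 0.03  0.04 -0.  ] gap 0.695 gf 88.0
 t 22.9 p [ 0.5489 -0.055   0.0151] yaw 120.0 F [-0.4  0.2  0.4] M [-0.02 -0.02  0.06] gap 0.88 gf 0.0
 t 24.9 p [0.5012 0.0748 0.2989] yaw 99.9 F [ 0.5 -0.  -0.3] M [-0.02 -0.02 -0.01] gap 0.879 gf 0.0
[  0.  12. -13.  85.   3.  83.  -3.]
steel [   76.   161. 10388.] [0.069 0.025 0.008] (17, 85, 100, 176)
steel [ 291.   12. 1500.] [0.424 0.289 0.008] (259, 0, 67, 30)
steel [ 287.  296. 1174.] [ 0.485 -0.141  0.008] (262, 276, 45, 51)
steel [415. 168. 896.] [0.639 0.1   0.008] (402, 140, 27, 55)
steel [388. 269. 236.] [ 0.637 -0.065  0.008] (380, 256, 17, 25)
steel [361.  92. 196.] [0.539 0.19  0.008] (352, 83, 18, 18)
steel [285.  82. 186.] [0.433 0.186 0.008] (277, 74, 18, 17)
steel [356. 169. 185.] [0.553 0.082 0.008] (348, 161, 18, 16)
steel [481. 225. 162.] [0.776 0.032 0.008] (474, 214, 15, 21)
blue [ 283.  160. 4006.] [0.448 0.077 0.008] (247, 124, 72, 72)
top [256. 264.  99.] [0.432 0.184 0.008]
```

View pics/mat.png

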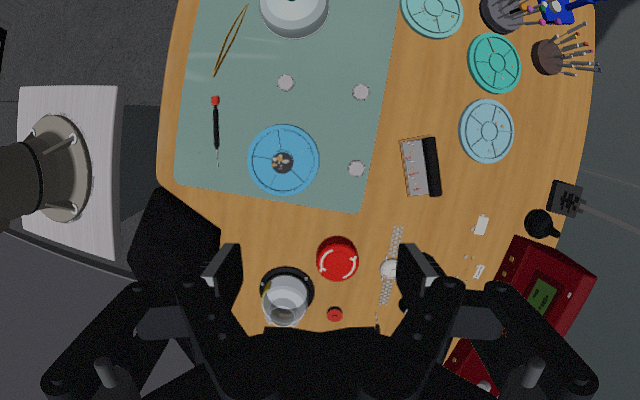

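The mat view shows the cells at (361,92), (285,82) and (356,169), the dish at (283,160), the parked cap at (337,258) and the open jar at (287,296). For the first cell I'll look close up, check its height from two views, then grasp it and drop it in.

```bash
cat >> lib.py <<'E'
BIAS=np.array([7.06e-4,-2.34e-4])
def unbias(c,yaw):
    y=np.radians(yaw);return np.asarray(c)-np.array([[np.cos(y),np.sin(y)],[np.sin(y),-np.cos(y)]])@BIAS
def find_cell(g,yaw,top=.009):
    """camera over g; returns nearest cell centre (xy), radius, pixel, pose"""
    robot.move_to(cam_over(g,.10,yaw),[180,0,yaw]);robot.pause(.25)
    im,p=rgb("wrist")
    B=[b for b in blobs(im,"steel",250,2500) if np.hypot(*(plane(ray("wrist",b[:2],p),top)[:2]-g[:2]))<.06]
    out=[]
    for b in B:
        c,r,s=circ("wrist",b[3],top,p)
        if .010<r<.0145 and s<.0012: out.append((unbias(c,p[1][2]),r,s,b[:2],p))
    return min(out,key=lambda o:np.hypot(*(o[0]-g[:2]))) if out else None
def grasp_cell(c,yaw,z):
    robot.gripper_to(.5,force=35)
    robot.move_to([*c,.05],[180,0,yaw]);robot.line_to([*c,z+.012],velocity=.1)
    hit=robot.line_to([*c,z],velocity=.03,f_stop=4);robot.gripper_to(0.0,force=35);print("hit",hit);s=st("grip")
    robot.line_to([*c,.06],velocity=.12);return s
def drop_cell(yaw=75):
    robot.line_to([*CAP,.14],[180,0,yaw],velocity=.22);robot.line_to([*CAP,.081],velocity=.1);robot.pause(.15);st("drop")
    robot.gripper_to(.42,force=35);robot.pause(.2);robot.line_to([*CAP,.14],velocity=.2)
E
python3 - <<'E'
from lib import *
mp=np.load("mat_pose.npy")
yaw=120
o=find_cell(np.array([.539,.19]),yaw);print(o[:4])
print("height",tri(ray("wrist",(361,92),mp),ray("wrist",o[3],o[4])))
grasp_cell(o[0],yaw,.002);robot.pause(.1);st("lifted")
im,p=rgb("wrist");cv2.imwrite("pics/cellheld.png",im[:,:,::-1])
E
```

```text
(array([0.53859744, 0.18984026]), np.float64(0.010015105864571421), np.float64(0.00023825512842907167), (316.7617666021921, 119.0909090909091))
height (array([0.53853485, 0.19005359, 0.01018631]), np.float64(0.0005039177675969374))
hit False
grip t 28.4 p [0.5389 0.19   0.0024] yaw 120.0 F [-0.6 -0.1  1.4] M [-0.03  0.02  0.03] gap 0.25 gf 34.0
lifted t 29.1 p [0.5376 0.1893 0.0588] yaw 120.0 F [-0.6 -0.1 -0.5] M [ 0.03 -0.02  0.01] gap 0.259 gf 34.0
```

```bash
python3 - <<'E'
from lib import *
drop_cell()
im,p=rgb("scene");a=im[210:310,350:450]
yaw=150
o=find_cell(np.array([.553,.082]),yaw);print(o[:4] if o else None)
if o:
    grasp_cell(o[0],yaw,.002);robot.pause(.1);st("lifted")
    drop_cell()
    im,p=rgb("scene");b=im[210:310,350:450];cv2.imwrite("pics/drops.png",cv2.resize(np.hstack([a,b])[:,:,::-1],None,fx=4,fy=4))
E
```

```text
drop t 31.8 p [ 0.4832 -0.1356  0.0818] yaw 75.0 F [ 0.5 -0.3 -0.6] M [ 0.12  0.01 -0.  ] gap 0.249 gf 34.0
(array([0.55184281, 0.08196212]), np.float64(0.010976349117402558), np.float64(0.00032458786168932676), (320.65507776761206, 118.51204635559621))
hit False
grip t 36.0 p [0.5522 0.0821 0.0024] yaw 150.0 F [0.7 0.2 0.8] M [ 0.04  0.02 -0.05] gap 0.249 gf 34.0
lifted t 36.7 p [0.5508 0.0817 0.0588] yaw 150.0 F [ 0.3 -0.3  0.1] M [-0.    0.01 -0.01] gap 0.255 gf 34.0
drop t 39.1 p [ 0.4832 -0.1357  0.0819] yaw 75.0 F [-0.4 -0.8  0.1] M [0.05 0.04 0.01] gap 0.253 gf 34.0
```

View pics/drops.png

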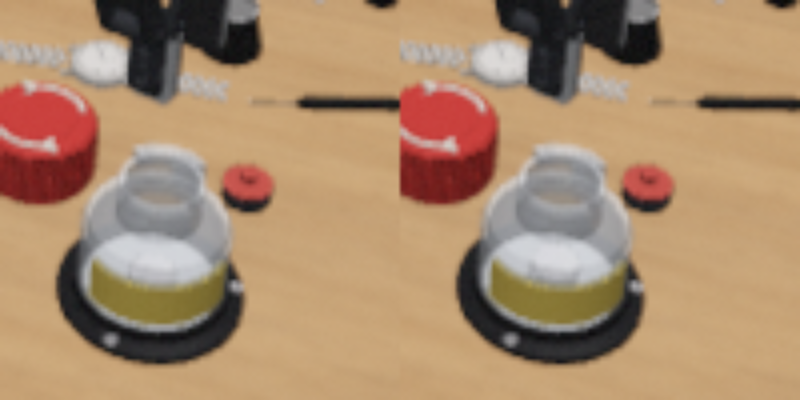

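Both frames show the cells inside the jar, at about (150,265) and (555,270) in the picture. Now for the third cell; if it isn't where it was, the script looks again from higher.

```bash
python3 - <<'E'
from lib import *
yaw=120
o=find_cell(np.array([.433,.186]),yaw);print(o[:4] if o else None)
if o:
    grasp_cell(o[0],yaw,.002);robot.pause(.1);st("lifted")
    drop_cell()
    im,p=rgb("scene");cv2.imwrite("pics/d3.png",cv2.resize(im[180:330,130:470,::-1],None,fx=2.3,fy=2.3))
E
```

```text
(array([0.43283229, 0.1857683 ]), np.float64(0.010629259188405796), np.float64(0.0004913332588228368), (318.6728167281673, 119.27583025830258))
hit False
grip t 43.5 p [0.433  0.1859 0.0023] yaw 120.0 F [-1.  -1.1  3.6] M [-0.07  0.16 -0.06] gap 0.253 gf 34.0
lifted t 44.2 p [0.4319 0.1853 0.059 ] yaw 120.0 F [-0.2  0.3 -0.8] M [-0.05 -0.02  0.02] gap 0.249 gf 34.0
drop t 46.8 p [ 0.4832 -0.1356  0.0819] yaw 75.0 F [0.1 0.6 0.9] M [ 0.01 -0.01 -0.03] gap 0.252 gf 34.0
```

View pics/d3.png

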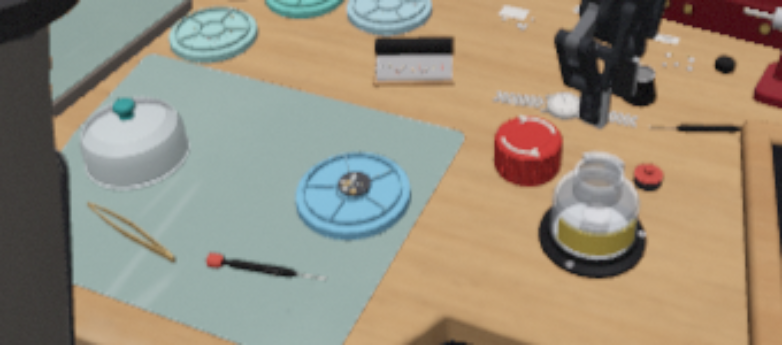

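All three cells are in the jar and none is left on the mat, while the dome (135,140), dish (353,190) and parked cap (528,150) sit undisturbed in the crop. I'll put the cap back on now.

```bash
python3 - <<'E'
from lib import *
P=[.5502,-.055]
robot.gripper_to(.95);robot.move_to([*P,.09],[180,0,120]);robot.line_to([*P,.0160],velocity=.1,f_stop=5);st("at")
robot.gripper_to(0.0,force=80);st("grip")
robot.line_to([*P,.15],velocity=.15);robot.line_to([*CAP,.15],velocity=.15);robot.line_to([*CAP,.1],velocity=.1);robot.pause(.2);st("over")
print(robot.line_to([*CAP,.079],velocity=.025,f_stop=4));robot.pause(.1);st("on")
E
```

```text
at t 49.7 p [ 0.5509 -0.0552  0.0167] yaw 120.0 F [-0.2  0.4 -0.2] M [-0.03 -0.01  0.  ] gap 0.949 gf 0.0
grip t 50.1 p [ 0.5517 -0.0551  0.0178] yaw 120.0 F [-0.7 -0.1  4.8] M [-0.07  0.22 -0.03] gap 0.694 gf 86.0
over t 52.8 p [ 0.4831 -0.1356  0.1008] yaw 120.0 F [ 1.3  0.2 -1.5] M [-0.04 -0.03 -0.03] gap 0.694 gf 86.0
True
on t 53.7 p [ 0.4821 -0.1354  0.0793] yaw 120.0 F [ 0.4 -0.5  3.9] M [ 0.05 -0.19  0.05] gap 0.692 gf 86.0
```

```bash
cat > close.py <<'E'
from lib import *
z=.0755
robot.line_to([*CAP,z],velocity=.02);robot.pause(.2)
yaw=120;ref=st("press")
while yaw>-30:
    f=robot.sense()["contact_force"][2];z-=np.clip((9.8-f)*.0004,-.001,.001)
    yaw-=5 if yaw<50 else 10
    robot.line_to([*CAP,z],[180,0,yaw],velocity=.05);s=st(f"{yaw} {z:.4f}")
    if abs(s["torque"][2])>1.0 or abs(s["eef_rot"][2]-yaw)>3:break
E
python3 close.py
```

```text
press t 54.2 p [ 0.4822 -0.1354  0.0761] yaw 120.0 F [-2.4  0.   7.1] M [ 0.16  0.36 -0.1 ] gap 0.689 gf 86.0
110 0.0745 t 54.6 p [ 0.4822 -0.1355  0.0753] yaw 110.0 F [-1.5  0.7  9.6] M [0.1  0.55 0.04] gap 0.691 gf 87.0
100 0.0744 t 54.9 p [ 0.4828 -0.1356  0.0755] yaw 100.0 F [-1.2 -0.1  8.3] M [0.04 0.33 0.03] gap 0.693 gf 87.0
90 0.0738 t 55.2 p [ 0.4832 -0.1357  0.0751] yaw 90.0 F [-1.9  0.2 10. ] M [0.03 0.32 0.02] gap 0.694 gf 87.0
80 0.0739 t 55.5 p [ 0.4835 -0.1357  0.0753] yaw 80.0 F [-0.7  0.6  9.5] M [0.02 0.22 0.05] gap 0.693 gf 87.0
70 0.0738 t 55.9 p [ 0.4837 -0.1358  0.0752] yaw 70.0 F [-0.1 -0.7  9.2] M [0.05 0.18 0.03] gap 0.693 gf 87.0
60 0.0735 t 56.2 p [ 0.4839 -0.1358  0.0751] yaw 60.0 F [-1.1  0.5  9.4] M [0.05 0.19 0.07] gap 0.692 gf 87.0
50 0.0734 t 56.5 p [ 0.484  -0.1358  0.075 ] yaw 50.0 F [-0.7  0.1  9.7] M [0.08 0.09 0.08] gap 0.693 gf 87.0
40 0.0733 t 56.8 p [ 0.4841 -0.1358  0.075 ] yaw 40.0 F [-0.4  0.7  9.7] M [0.06 0.17 0.12] gap 0.692 gf 87.0
35 0.0733 t 57.1 p [ 0.484  -0.1359  0.0749] yaw 35.0 F [-1.   0.3  9.9] M [0.04 0.12 0.05] gap 0.688 gf 8
[... 771 characters left out ...]
0.693 gf 93.0
-5 0.0741 t 59.1 p [ 0.4841 -0.1363  0.0756] yaw -5.0 F [-0.8 -0.2  9.4] M [-0.07  0.1   0.02] gap 0.691 gf 90.0
-10 0.0739 t 59.3 p [ 0.484  -0.1364  0.0756] yaw -9.9 F [-0.5 -0.9  9.8] M [-0.15  0.18  0.29] gap 0.688 gf 90.0
-15 0.0739 t 59.6 p [ 0.4835 -0.1378  0.0757] yaw -14.9 F [-2.4 -2.8 10.9] M [-0.61  0.39  0.37] gap 0.692 gf 90.0
-20 0.0743 t 59.8 p [ 0.4835 -0.1378  0.0758] yaw -19.8 F [-1.6 -3.3  8.4] M [-0.72  0.27  0.78] gap 0.695 gf 90.0
-25 0.0738 t 60.1 p [ 0.4827 -0.1389  0.0758] yaw -24.9 F [-4.9 -3.4 13.3] M [-0.78  0.73  0.87] gap 0.692 gf 91.0
-30 0.0748 t 60.3 p [ 0.4828 -0.1382  0.0764] yaw -30.0 F [-2.9 -2.8 12.5] M [-0.84  0.49  0.32] gap 0.694 gf 91.0
```

The cap met its stop at about yaw 20 (100° of travel, as expected) and then slipped in the pads. I'll release it, check the cap's height, and repeat a fresh centred press and turn to confirm it's home.

```bash
cat > relook.py <<'E'
from lib import *
def look_cap():
    E=[]
    for yaw in(75,):
        robot.move_to(cam_over(CAP,.2,yaw),[180,0,yaw]);robot.pause(.25);im,p=rgb("wrist")
        b=min(blobs(im,"red",2000),key=lambda b:np.hypot(*(plane(ray("wrist",b[:2],p),.1)[:2]-CAP)))
        for z in(.100,.102):c,r,s=circ("wrist",b[3],z,p);print("cap",z,unbias(c,yaw),r,s)
if __name__=="__main__":
    robot.line_to([*CAP,.0815],velocity=.02);robot.pause(.2);st("unload")
    robot.gripper_to(1.0);robot.line_to([*CAP,.16],velocity=.15)
    look_cap()
    robot.move_to([*CAP,.14],[180,0,60]);robot.line_to([*CAP,.076],velocity=.1,f_stop=6);robot.gripper_to(0,force=90);s=st("grip")
    z=.070;robot.line_to([*CAP,z],velocity=.02);robot.pause(.2);st("press");yaw=60
    while yaw>15:
        f=robot.sense()["contact_force"][2];z-=np.clip((9.8-f)*.0004,-.001,.001);yaw-=5
        robot.line_to([*CAP,z],[180,0,yaw],velocity=.03);s=st(f"{yaw} {z:.4f}")
        if abs(s["torque"][2])>.6 or np.hypot(*s["contact_force"][:2])>8:break
    print("end")
E
python3 relook.py
```

```text
unload t 61.0 p [ 0.4839 -0.1361  0.0817] yaw -30.0 F [ 3.9 -3.1 -0.3] M [-0.67 -0.88  0.02] gap 0.693 gf 89.0
cap 0.1 [ 0.48328369 -0.13713827] 0.03084820561973587 0.0001955538084935673
cap 0.102 [ 0.48327117 -0.13713431] 0.030593369312982628 0.00019393834304505102
grip t 65.6 p [ 0.4841 -0.1363  0.0771] yaw 60.0 F [ 2.  -1.1  1.3] M [-0.28 -0.4   0.05] gap 0.691 gf 96.0
press t 66.3 p [ 0.484  -0.1361  0.0717] yaw 60.0 F [ 0.7 -1.   9.3] M [-0.22 -0.11  0.01] gap 0.689 gf 97.0
55 0.0698 t 66.5 p [ 0.484  -0.1361  0.0717] yaw 55.0 F [ 0.4 -1.4  9.6] M [-0.17  0.03  0.04] gap 0.691 gf 97.0
50 0.0697 t 66.8 p [ 0.4839 -0.1372  0.0718] yaw 50.0 F [-0.2 -2.5 10.8] M [-0.57  0.09  0.12] gap 0.694 gf 97.0
45 0.0702 t 67.0 p [ 0.4839 -0.1374  0.0719] yaw 45.1 F [ 0.7 -2.5 10. ] M [-0.8  -0.07  0.46] gap 0.691 gf 97.0
40 0.0702 t 67.3 p [ 0.4831 -0.139   0.0719] yaw 40.0 F [-1.  -5.7  9.7] M [-1.4   0.12  0.47] gap 0.695 gf 97.0
35 0.0702 t 67.5 p [ 0.4833 -0.1385  0.0724] yaw 35.2 F [-6.5  0.5 18.8] M [-0.19  1.    0.68] gap 0.692 gf 102.0
end
```

```bash
cat > cyc.py <<'E'
from lib import *
import sys
def turn(y0,y1,step,stop=.35):
    """pressed turn from yaw y0 to y1, holding ~9.8 N and the TCP on the jar axis"""
    tgt=np.array([*CAP,robot.sense()["tool_pos"][2]-.0015]);yaw=y0
    for _ in range(4):
        s=robot.sense();tgt[:2]+=np.clip(.6*(CAP-s["tool_pos"][:2]),-.001,.001);tgt[2]-=np.clip((9.8-s["contact_force"][2])*.0004,-.0015,.0015)
        robot.line_to(tgt,[180,0,yaw],velocity=.02);robot.pause(.1)
    st("pressed");n=0
    while (y1-yaw)*step>0:
        yaw+=step;robot.line_to(tgt,[180,0,yaw],velocity=.03);s=robot.sense();m=s["torque"][2]
        tgt[2]-=np.clip((9.8-s["contact_force"][2])*.0003,-.0006,.0006)
        print(yaw,np.round(m,2),np.round(s["contact_force"],1),np.round((s["tool_pos"][:2]-CAP)*1e3,1),round(s["tool_pos"][2],4))
        n=n+1 if abs(m)>stop else 0
        if n>=2:break
    return yaw
def regrip(yaw,z=.077):
    s=robot.sense();robot.line_to([*CAP,s["tool_pos"][2]+.006],velocity=.03)
    robot.gripper_to(1.0);robot.line_to([*CAP,.11],velocity=.15);robot.move_to([*CAP,.11],[180,0,yaw])
    robot.line_to([*CAP,z],velocity=.1,f_stop=6);robot.gripper_to(0,force=90);st("grip")
E
python3 - <<'E'
from cyc import *
regrip(15)
print("ccw end",turn(15,165,5))
E
```

```text
grip t 69.9 p [ 0.4834 -0.1365  0.078 ] yaw 15.0 F [ 0.7 -2.4  2.5] M [-0.33 -0.11 -0.07] gap 0.688 gf 102.0
pressed t 71.3 p [ 0.4831 -0.1357  0.0736] yaw 15.0 F [ 2.2 -5.1  9.5] M [-0.95 -0.49 -0.04] gap 0.69 gf 103.0
20 -0.08 [ 1.6 -3.5 10.1] [0.4 0.5] 0.0734
25 -0.03 [ 2.1 -2.8  9.5] [0.1 1.1] 0.0734
30 -0.06 [ 1.2 -2.2  9.8] [-0.2  1.6] 0.0732
35 0.0 [ 0.6 -2.3 10.7] [-0.6  1.8] 0.0731
40 -0.08 [ 0.8 -1.5 10.3] [-1.  2.] 0.0732
45 -0.06 [ 0.1 -2.4 10.1] [-1.   1.8] 0.0733
50 -0.01 [ 0.6 -2.3  9.8] [-1.   1.9] 0.0734
55 -0.07 [-0.2 -1.6 10.6] [-1.2  1.9] 0.0733
60 -0.08 [ 0.1 -3.1  9.9] [-1.4  1.6] 0.0735
65 -0.08 [-0.7 -2.1 10.3] [-1.5  1.3] 0.0735
70 -0.03 [ 0.6 -3.3  9.5] [-1.6  1.2] 0.0737
75 -0.03 [ 1.1 -2.7  9.4] [-1.6  1. ] 0.0736
80 -0.06 [ 0.6 -3.4 10.3] [-1.3  0.9] 0.0736
85 -0.08 [ 1.1 -3.4  9.7] [-1.1  1. ] 0.0738
90 -0.05 [ 0.3 -3.4  9.3] [-1.3  0.9] 0.0737
95 -0.07 [-0.1 -3.7  9.5] [-1.3  0.7] 0.0736
100 -0.03 [ 0.9 -2.9  9. ] [-1.2  0.6] 0.0735
105 -0.04 [ 1.2 -3.5  9.1] [-1.2  0.6] 0.0733
110 0.01 [ 0.1 -2.8 10.4] [-1.2  0.6] 0.0732
115 -0.12 [ 0.8 -3.7 10.5] [-1.3  0.4] 0.0733
120 -0.25 [ 1.3 -4.8 10. ] [-1.7 -0.5] 0.0735
125 -0.6 [ 0.6 -5.4 10.4] [-1.7 -1. ] 0.0736
130 -0.66 [-1.7 -2.3 15.1] [-1.7 -1.2] 0.0737
ccw end 130
```

```bash
python3 - <<'E'
from cyc import *
print("cw end",turn(130,-10,-5,.3))
E
```

```text
pressed t 78.6 p [ 0.4807 -0.1363  0.0766] yaw 129.8 F [-7.8 -5.5  9.5] M [-1.64  1.74 -0.39] gap 0.694 gf 105.0
125 -0.27 [-5.2 -7.5  6.9] [-1.6 -0.9] 0.0762
120 0.02 [-5.4 -7.7  3.7] [-1.8 -0.8] 0.0751
115 0.01 [-6.9 -7.5  6.8] [-1.8 -0.8] 0.0751
110 -0.02 [-4.7 -5.7  6.5] [-0.7  0.4] 0.0745
105 0.07 [-6.9 -4.7  8.1] [-0.6  0.5] 0.0741
100 0.02 [-4.3 -3.7  8. ] [0.4 1.1] 0.074
95 0.09 [-3.9 -4.3  7.9] [1.2 1.2] 0.0738
90 0.1 [-3.6 -5.9  8.8] [1.7 0.5] 0.0736
85 0.09 [-2.6 -5.5 10.7] [1.7 0.1] 0.0734
80 0.05 [-3.1 -5.7  9.4] [1.6 0.2] 0.0736
75 0.12 [-3.4 -5.   9.9] [1.6 0.2] 0.0735
70 0.08 [-2.8 -4.7  9. ] [ 1.6 -0. ] 0.0736
65 0.05 [-4.2 -6.3 11.2] [ 1.5 -0. ] 0.0733
60 0.1 [-4.  -4.8 10.3] [1.4 0.2] 0.0737
55 0.09 [-3.7 -6.3  9.3] [1.4 0.4] 0.0738
50 0.08 [-4.1 -6.2  9.2] [1.3 0.2] 0.0736
45 0.12 [-4.4 -5.9 10.3] [1.3 0.2] 0.0734
40 0.09 [-4.6 -6.3 10.5] [1.2 0.4] 0.0736
35 0.1 [-4.8 -5.7  9.4] [1.2 0.3] 0.0737
30 0.04 [-4.3 -6.4 10.2] [1.2 0.2] 0.0736
25 0.1 [-4.  -5.8 10.3] [1.2 0.3] 0.0737
20 0.08 [-5.1 -5.6  9.3] [1.2 0.4] 0.0738
15 0.1 [-4.6 -5.3 10.2] [1.1 0.6] 0.0736
10 0.09 [-4.9 -4.8  8.8] [1.  0.8] 0.0737
5 0.2 [-5.2 -6.3 10.3] [1.1 0.3] 0.0736
0 0.29 [-6.4 -7.5 13.8] [ 0.9 -1. ] 0.0738
-5 0.49 [-5.6 -8.   9.3] [ 0.6 -1.8] 0.0742
-10 0.59 [-5.9 -9.9  5.7] [ 0.5 -2.3] 0.074
cw end -10
```

From the far stop to this one the shell turned 116°, which is the 98° range plus 18° of lost motion, so the cap is fully home. I'll release it and look at the cap, then find the dome and dish.

```bash
python3 - <<'E'
from relook import *
s=robot.sense()
robot.line_to([*s["tool_pos"][:2],.0815],velocity=.02);robot.pause(.1);st("unload")
robot.gripper_to(1.0);robot.line_to([*CAP,.14],velocity=.15);look_cap()
# dome from the top camera, then wrist over its knob
t,_=rgb("top");k=blobs(t,"turq",10,400,(150,200,345,340))[0];g=plane(ray("top",k[:2]),.06);print("knob top cam",g)
sc,_=rgb("scene");ks=blobs(sc,"turq",10,200,(130,195,330,330))[0];print("tri",tri(ray("top",k[:2]),ray("scene",ks[:2])))
yaw=120
for off in((0,0),(.04,-.04)):
    robot.move_to(cam_over(g,.17,yaw,off),[180,0,yaw]);robot.pause(.25)
    im,p=rgb("wrist");cv2.imwrite(f"pics/dome{off[0]}.png",im[:,:,::-1])
    b=blobs(im,"turq",300,8000);print([(np.round(q[:3],1),circ("wrist",q[3],.065,p)) for q in b],p[0],robot.sense()["time_s"])
    np.save(f"dome{off[0]}.npy",np.array(p))
E
```

```text
unload t 86.3 p [ 0.4832 -0.1373  0.0813] yaw -10.0 F [ 2.8 -2.8 -0.7] M [-0.49 -0.8   0.01] gap 0.693 gf 103.0
cap 0.1 [ 0.48324654 -0.13731439] 0.030732319158183533 0.0002933949770041563
cap 0.102 [ 0.48323387 -0.13730661] 0.030478320355863595 0.00029097010394520334Traceback (most recent call last):
  File "<stdin>", line 6, in <module>
IndexError: list index out of range
```

```bash
python3 - <<'E'
from lib import *
t,_=rgb("top");s,_=rgb("scene");h=hsv(t);print(h[260:265,196:201].tolist())
cv2.imwrite("pics/t2.png",np.vstack([cv2.resize(t[180:320,150:450,::-1],None,fx=2,fy=2),cv2.resize(s[180:320,130:430,::-1],None,fx=2,fy=2)]))
E
```

```text
[[[89, 130, 141], [89, 130, 143], [89, 131, 146], [89, 129, 146], [89, 125, 143]], [[89, 132, 145], [89, 132, 149], [89, 132, 153], [89, 132, 155], [89, 128, 151]], [[89, 133, 148], [89, 132, 154], [89, 133, 159], [89, 132, 159], [89, 131, 154]], [[89, 132, 151], [89, 132, 157], [89, 132, 162], [89, 131, 162], [89, 130, 153]], [[89, 133, 152], [89, 132, 158], [89, 131, 161], [89, 132, 159], [90, 126, 148]]]
```

View pics/t2.png

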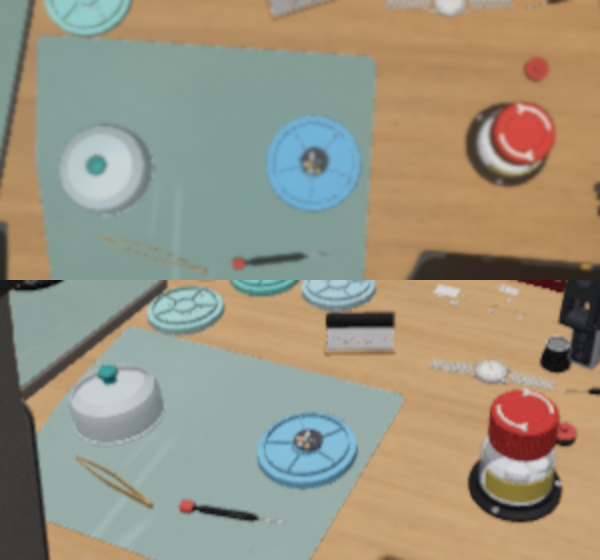

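The crop shows the cap seated level on the jar (523,420), the dome in place with its knob at (97,165), and the dish at (314,162). I'll lower the knob's saturation threshold and measure the dome from two wrist positions.

```bash
sed -i 's/turq=\[(82,150,40),(96,255,255)\]/turq=[(84,105,40),(94,255,255)]/' lib.py; cat > dome.py <<'E'
from lib import *
t,_=rgb("top");k=blobs(t,"turq",10,400,(165,205,345,340))[0];g=plane(ray("top",k[:2]),.065);print("knob top cam",g)
yaw=120
robot.move_to(cam_over(g,.17,yaw),[180,0,yaw])
V=[]
for off in((0,0),(.05,0)):
    robot.line_to(cam_over(g,.17,yaw,off),velocity=.15);robot.pause(.25)
    im,p=rgb("wrist");cv2.imwrite(f"pics/dome{off[0]}.png",im[:,:,::-1])
    b=[q for q in blobs(im,"turq",300,8000) if np.hypot(*(plane(ray("wrist",q[:2],p),.065)[:2]-g[:2]))<.06][0]
    c,r,s=circ("wrist",b[3],.066,p);print(np.round(b[:3],1),c,unbias(c,yaw),r,s,p[0],robot.sense()["time_s"]);V.append(ray("wrist",b[:2],p))
print(tri(*V));print(robot.sense()["joint_positions"].round(0))
E
python3 dome.py
```

```text
knob top cam [0.42443058 0.29651623 0.065     ]
[321.2 119.6 440.5] [0.42502484 0.29844192] [0.42558049 0.2979475 ] 0.009560469831437907 0.0001853454113176265 [0.45718585 0.23977857 0.1700184 ] 91.275
[268.4  91.1 435.5] [0.42594024 0.29821938] [0.42649589 0.29772497] 0.009710530540259664 0.00015284034712353473 [0.506181   0.24024062 0.17014331] 92.0583
(array([0.42512733, 0.29833164, 0.06083331]), np.float64(3.195814385734743e-05))
[-23.  22.  -6.  90.   2.  68.   1.]
```

View pics/dome0.png

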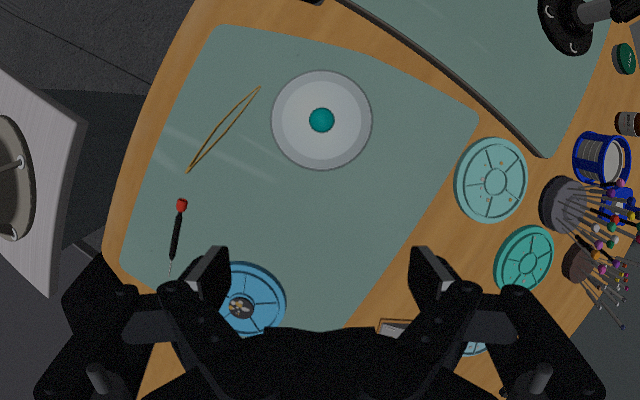

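The wrist view shows the dome centred at (321,120) with its knob, and the dish at (243,300). I'll measure the dish the same way, then grasp the dome.

```bash
cat > dish.py <<'E'
from lib import *
yaw=120;g=np.array([.448,.077])
E=[]
for off,z in(((0,0),.12),((.05,0),.12)):
    robot.move_to(cam_over(g,z,yaw,off),[180,0,yaw]);robot.pause(.25)
    im,p=rgb("wrist");b=max(blobs(im,"blue",3000),key=lambda b:-np.hypot(*(plane(ray("wrist",b[:2],p),.01)[:2]-g)))
    c,r,s=circ("wrist",b[3],.013,p);M=cv2.moments(cv2.convexHull(b[3]));E.append(ray("wrist",(M["m10"]/M["m00"],M["m01"]/M["m00"]),p))
    print(c,unbias(c,yaw),r,s)
    if off==(0,0):
        cv2.imwrite("pics/dish.png",im[:,:,::-1]);np.save("dish.npy",unbias(c,yaw))
print(tri(*E))
E
python3 dish.py
cat > grab.py <<'E'
from lib import *
yaw=120;K=np.array([.42558,.29795])
robot.gripper_to(.6,force=45);robot.move_to([*K,.12],[180,0,yaw]);robot.line_to([*K,.07],velocity=.12);
s=robot.sense();t=K+(K-s["tool_pos"][:2])
print(robot.line_to([*t,.054],velocity=.05,f_stop=4));st("pre");robot.gripper_to(0,force=45);st("grip")
s=robot.sense();np.save("grip.npy",s["tool_pos"])
robot.line_to([*t,.10],velocity=.06);robot.pause(.2);st("lift")
E
python3 grab.py
```

```text
[0.44746056 0.0764037 ] [0.44801621 0.07590928] 0.05091128338289397 0.00015458118159367872
[0.4476996  0.07631539] [0.44825525 0.07582097] 0.05101317470197318 0.00010375150966417567
(array([0.44752386, 0.07628746, 0.00186932]), np.float64(4.785902217691465e-05))
False
pre t 96.5 p [0.4245 0.2985 0.0537] yaw 120.0 F [0.3 0.5 0.2] M [ 0.02 -0.02 -0.05] gap 0.599 gf 0.0
grip t 96.9 p [0.4252 0.2988 0.0545] yaw 120.0 F [-0.2 -0.2  2.5] M [-0.07  0.08  0.03] gap 0.216 gf 44.0
lift t 98.0 p [0.4245 0.2983 0.0995] yaw 120.0 F [-0.4  0.  -0.8] M [0.01 0.01 0.02] gap 0.215 gf 44.0
```

```bash
cat > place.py <<'E'
from lib import *
T=np.array([.4477,.0766])
robot.line_to([*T,.10],velocity=.12);robot.pause(.3)
s=robot.sense();t=T+(T-s["tool_pos"][:2]);robot.line_to([*t,.080],velocity=.04);robot.pause(.3);st("over")
im,p=rgb("scene");cv2.imwrite("pics/over.png",cv2.resize(im[190:310,220:380,::-1],None,fx=4,fy=4))
s=robot.sense();t=t+(T-s["tool_pos"][:2])
print(robot.line_to([*t,.0645],velocity=.015,f_stop=3));robot.pause(.2);st("down")
E
python3 place.py
```

```text
over t 101.3 p [0.4479 0.0764 0.0802] yaw 120.0 F [ 0.9  0.4 -0. ] M [-0.03 -0.02 -0.  ] gap 0.214 gf 44.0
True
down t 102.3 p [0.4473 0.0764 0.0668] yaw 120.0 F [0.8 0.3 5.5] M [ 0.   -0.    0.01] gap 0.213 gf 44.0
```

View pics/over.png

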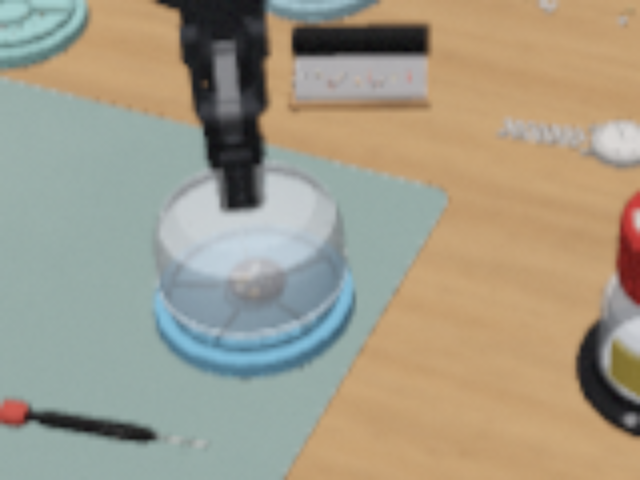

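The dome hovered centred over the dish, then touched down at z=0.0668 with no moment. The expected seated height is 0.0665. I'll release it, back off and check.

```bash
python3 - <<'E'
from lib import *
s=robot.sense();q=s["tool_pos"]
robot.line_to([q[0],q[1],.0672],velocity=.02);robot.pause(.1);st("ease")
robot.gripper_to(.6);robot.line_to([q[0],q[1],.15],velocity=.1)
D=np.array([.4481,.0759]);yaw=120
V=[]
for off in((0,0),(.05,0)):
    robot.move_to(cam_over(D,.18,yaw,off),[180,0,yaw]);robot.pause(.25)
    im,p=rgb("wrist");b=min(blobs(im,"turq",200,5000),key=lambda b:np.hypot(*(plane(ray("wrist",b[:2],p),.078)[:2]-D)))
    c,r,e=circ("wrist",b[3],.078,p);print("knob",unbias(c,yaw),r,e);V.append(ray("wrist",b[:2],p))
    if off==(0,0):w=im[60:220,240:400]
print(tri(*V))
robot.move_to([.35,.33,.3],[180,0,130]);sc,_=rgb("scene");tp,_=rgb("top");st()
a=cv2.resize(sc[200:320,210:430,::-1],(770,420));cv2.imwrite("pics/fin.png",a)
cv2.imwrite("pics/fin2.png",np.hstack([cv2.resize(w[:,:,::-1],(390,390)),cv2.resize(tp[190:310,250:450,::-1],(410,390))]))
E
```

```text
ease t 102.7 p [0.447  0.0764 0.0669] yaw 120.0 F [ 0.3 -0.4  1.1] M [ 0.07  0.01 -0.03] gap 0.214 gf 44.0
knob [0.44768261 0.07556366] 0.009707912749119765 0.00018711456932021022
knob [0.44848957 0.07562872] 0.009633888550165844 0.00019358416864837967
(array([0.4472094 , 0.07609732, 0.07341977]), np.float64(1.29386669473462e-05))
 t 106.9 p [0.3513 0.3284 0.2993] yaw 129.8 F [ 0.1  0.5 -0.3] M [-0.05 -0.01  0.05] gap 0.598 gf 0.0
```

View pics/fin.png

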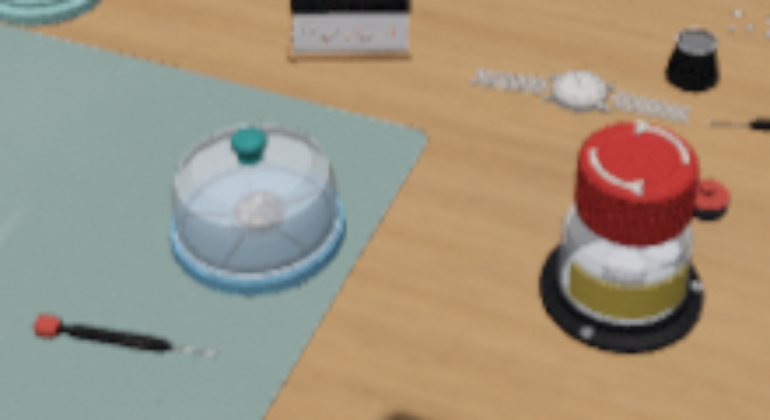

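View pics/fin2.png

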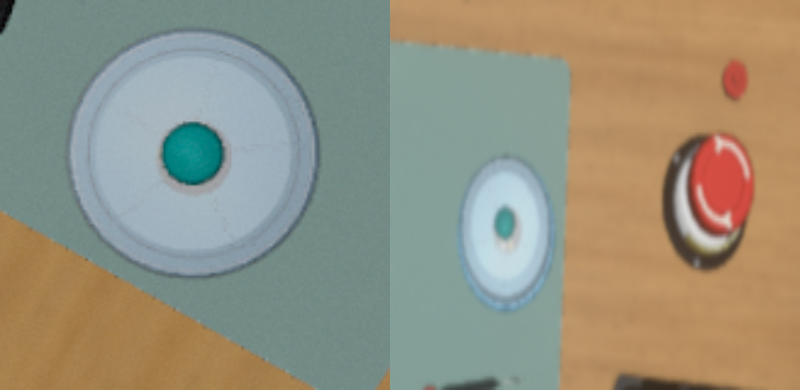

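The dome sits level and central, its knob 12.6 mm higher than before. Before handing in, I'll compare the cap's outline with the start pictures to make sure it isn't tilted or riding high.

```bash
python3 - <<'E'
from lib import *
for n,roi in(("scene",(365,230,411,280)),("top",(385,225,432,270))):
    for im in(cv2.imread(f"pics/{n}0.png")[:,:,::-1],rgb(n)[0]):
        b=max(blobs(im,"red",200,5000,roi),key=lambda b:b[2]);h=cv2.convexHull(b[3]);M=cv2.moments(h);print(n,round(M["m10"]/M["m00"],2),round(M["m01"]/M["m00"],2),cv2.contourArea(h),cv2.boundingRect(h))
print(robot.sense()["time_s"])
E
```

```text
scene 391.05 252.97 1007.0 (373, 236, 38, 35)
scene 391.6 252.29 992.0 (374, 235, 37, 35)
top 410.31 247.12 699.5 (396, 232, 30, 31)
top 410.55 247.41 640.0 (396, 232, 31, 30)
107.0
```

```bash
python3 - <<'E'
from lib import *
sc,_=rgb("scene");o=cv2.imread("pics/scene0.png")[:,:,::-1]
cr=lambda i:cv2.resize(i[225:305,350:430,::-1],(400,400),interpolation=cv2.INTER_CUBIC)
cv2.imwrite("pics/cmp.png",np.hstack([cr(o),cr(sc)]))
for yaw in(195,75,-45):
    robot.move_to(cam_over(CAP,.2,yaw),[180,0,yaw]);robot.pause(.25);im,p=rgb("wrist")
    b=min(blobs(im,"red",2000),key=lambda b:np.hypot(*(plane(ray("wrist",b[:2],p),.1)[:2]-CAP)))
    P=np.array([plane(ray("wrist",q,p),.1)[:2] for q in b[3].reshape(-1,2)],np.float32)
    print(yaw,circ("wrist",b[3],.1,p),unbias(circ("wrist",b[3],.1,p)[0],yaw),cv2.fitEllipse(P*1000))
st()
E
```

```text
195 (array([ 0.48325179, -0.13639411]), np.float64(0.030631976917532253), np.float64(0.00020912966704146968)) [ 0.48387317 -0.13598536] ((483.5146789550781, -136.47927856445312), (60.168277740478516, 60.80169677734375), 157.93716430664062)
75 (array([ 0.4845439 , -0.13606821]), np.float64(0.03073425356614634), np.float64(0.0002616518934994126)) [ 0.4845872  -0.13681072] ((486.05902099609375, -137.00035095214844), (57.44303512573242, 60.60539245605469), 149.57997131347656)
-45 (array([ 0.4843818, -0.137604 ]), np.float64(0.03071788840305324), np.float64(0.0003825738784786858)) [ 0.48371712 -0.13727024] ((484.27056884765625, -137.537841796875), (60.13992691040039, 61.1336784362793), 143.4324951171875)
 t 113.4 p [ 0.4361 -0.0893  0.2   ] yaw -45.0 F [-0.3  0.9 -0.2] M [ 0.    0.01 -0.  ] gap 0.6 gf 0.0
```

View pics/cmp.png

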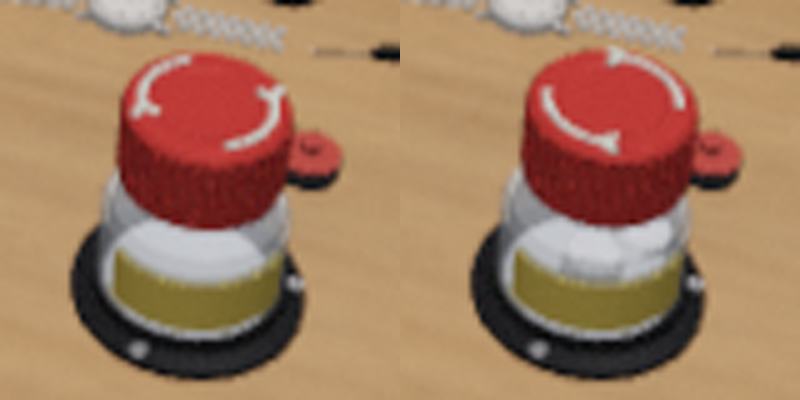

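Side by side, the cap is level and at its starting height to within about 1 mm. It sits about 2 mm aside, roughly its play, and the cells show inside the jar. Handing in.

```bash
python3 -c "
from station import robot
print(robot.close_job())"
```

```text
the job is handed in; nothing more can be done
None
```

I handed the job in at about 113 s: all three cells are in the jar, the cap is back on and turned to its clockwise stop (inferred from 116° of shell travel, since the inner cap can't be seen), and the dome sits level on the dish's rim.

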